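# Touch-mix a tall vial on the vortex mixer

## Robot

A 6-joint arm with a two-finger parallel gripper is mounted at the origin on a cart in front of the work surface, level with it; the furniture and walls round the work are solid. World frame = base frame: x ahead of the robot, y to its left, z up, the work surface at z = 0. Lengths are in mm, angles in rad, forces in N, time in s.
With the tool pointing down it reaches from about 350 to 925 mm from the base axis. Payload 6.4 kg.
Tool frame: the origin (TCP) lies between the finger pads; the fingertips stand 14 mm ahead of it and the grasp point (between the pads) lies 5 mm behind it (env.tcp_to_tips is the distance from the TCP to the fingertips, in mm); z points along the fingers, y is the line along which they close (so a half turn about z gives the same grasp; the last joint's range is limited). The gripper opens to 94 mm and grips with 3 to 60 N. Pads are 16 mm wide; open, the fingers measure 119 mm over their backs; the gripper's body (75 mm by 177 mm) begins 78 mm behind the grasp point.
Start: joints at [-1.495, 0.245, 1.558, -0, 1.339, -0.174], TCP at [160.691, -629.835, 219.455] pointing down, gripper open.
Joint ranges: [-3.13, 3.13], [-1.02, 2.26], [0.13, 2.54], [-0.95, 4.09], [0.21, 2.88], [-2.74, 2.74]. Speed limits (rad/s): [2.57, 2.57, 3.14, 3.14, 3.14, 3.14].

## Interface

Orientations are given as [roll, pitch, yaw] about the fixed x, y, z axes, in that order (R = Rz(yaw) Ry(pitch) Rx(roll)).
In Python, from workcell import env gives the robot as it stands.
- The arm moves only by the shell command python3 -m inch 'ROWS' [OPENING] [FORCE]. ROWS is JSON, a list that holds one entry, the list of rows, each a list of 6 numbers: the shift along the tool's x, y, z in mm, then the turn, a rotation vector about the tool's x, y, z in degrees. A call has 1 to 20 rows; each row shifts and turns the commanded pose from where the row before left it, along the tool's axes as they then stand; what a row does not reach is not made up. A row lasts 1/12 s, in which the tool goes at most 41.7 mm and 7.16 degrees, less where a joint would pass 70% of its speed; a pose out of reach is approached as far as the arm can. A call with a gripper value outside its range is refused whole. OPENING is the finger opening in mm, from 0 to 94, set as the call begins (- or left out, the last holds). The fingers move at their own pace and stop on an object; FORCE is the grip in N (left out, the last holds). Time passes only in rows, so rows that do not move let the fingers close. It gives the time, the measured TCP pose, the force, the opening and the grip force at its end, in the units of the state.
- env.sense(): the state, without advancing time (a new reading comes with each control period).
- env.read_camera(name): name is "scene" or "side" or "wrist"; returns a dict with "color" (420x560x3 uint8, blue, green, red), "range_z" (420x560 float32, mm along the optical axis (not along the pixel's ray), 0 where there is no reading), "intrinsics" (3x3 intrinsics, pixels), "k1" (the pictures are not rectified: a ray, as slopes to the right and down, at radius r is drawn at 1 + k1 r^2 times it, then the intrinsics apply), "R" (3x3) and "t" (3): a world point X has camera coordinates R X + t. Camera axes: x right, y down, z forward; pixel columns grow to the right and rows downward; lengths in mm; the calibration is good to about 2 mm. A picture is of the moment at which its call begins.
- env.finish_job(): hands the job in; it is judged then, once.
Trained networks look in the newest picture that a camera, given by its name, has taken for a name from the list of things; names that differ only in an ending like _2 or _b are one class to them, and where a whole thing is asked for, a point or a joint stands for the part that bears it (a point fixed in the world has none). Each returns a list of dicts, best first, with "confidence" (0 to 1); they miss things now and then, are a little off and sometimes report something else, mostly with a low value. They report only what shows in the picture. A call takes as long as a camera call. They do not tell look-alikes from the thing itself.
- env.look_for(camera, target): "box" ([left, top, right, bottom] in pixels, round what is visible of it).
- env.silhouettes(camera, target): "pixels" (420x560 bool, what is visible of it) and "box" ([left, top, right, bottom] in pixels, round what is visible of it).
The state is a dict: "time": time; "joint_positions": joint angles; "qd": joint speeds; "joint_torque": joint torques, N m; "tcp_pos": TCP position; "tcp_rot": TCP orientation; "force": force on the tool from outside, world axes, zero at the start; "ft_torque": the same for the moment, N m; "gripper_width": finger opening in mm; "grasp_force": force on a finger pad.
Only numpy, scipy, OpenCV 4.12 (cv2) and the standard library are available. Lean on these libraries where they do the work, as an engineer would, in place of code of your own. Each camera call takes 0.05 s, during which the arm holds its last target. There are 200 camera calls.

## Task

Turn the mixer's speed knob clockwise until its pointer stands on the one long mark of the scale and let go of it. Then pick up the tall slim vial, stand it upright in the mixer's sprung cup and press it straight down, firmly but gently (about 15 N), until the cup meets its stop; finish while still gripping the vial and holding the cup down on its stop. Leave the other bottles standing where they are.

Things in the scene. Friction and masses are not known exactly. Their poses are not given: they have to be found in the camera images.
- mixer: vortex mixer, a white box with a grey deck, fixed to the table, 190 mm along its own x, 130 mm along its y; deck 65 mm above the table. Origin at the centre of its underside on the table, z up, its x runs from the knob end (nearer the robot) to the cup end. Knob axis at x = -55 mm, cup axis at x = +45 mm, both at y = 0, both vertical.
- speed_knob (a joint): angle of the speed knob in rad, 0 to 4.71, grows clockwise as seen from above; about 0.03 N m of friction, stays where it is left. The scale has 11 marks 0.471 rad apart; the one long, thick mark is at 2.83 rad. At the start the knob stands 0.4 to 1.4 rad short of it.
- knob_grip (a point): point on the knob's axis at the height to grip, 82 mm above the table. The black knob is a disc of 45 mm diameter (66 to 72 mm above the table) with an upright grip bar across it, 40 mm long, 13 mm thick, top 92 mm above the table; keep the fingertips 2 mm or more above the disc. Take the bar across its thickness with fingers opened about 40 mm: the cup's rim is 71 mm from the knob axis.
- knob_pointer (a point): outer end of the pointer line on the knob's bar, 20 mm from the knob axis, at the height of knob_grip; the bar runs from here through the axis. Turns with the knob.
- speed_mark (a point): outer part of the long mark on the deck, 40 mm from the knob axis; the pointer must point to it.
- cup (a joint): how far the sprung cup is pressed down, in m: 0 at rest, 0.010 on its hard stop. The spring pushes up with 3 N at the start and 8 N at the stop (500 N/m).
- cup_seat (a point): centre of the inner floor of the black rubber cup, where the vial's foot stands; 87 mm above the table at rest. Moves with the cup.
- cup_rim (a point): centre of the cup's mouth, 24 mm above the seat, 111 mm above the table at rest; outer diameter 58 mm; the inside narrows from 50 mm at the rim to 36 mm at the seat.
- tall_vial: the tall slim clear vial with white screw cap, 30 mm diameter, 103 mm tall, loose, about 40 g, standing on the table; the tallest of the four loose things. Origin at the centre of its underside, z up its axis. Grip it from above with its middle 60 to 80 mm above its foot, with about 40 N so that it does not slip when pressed.
- short_vial: bystander: short vial with white cap, 32 mm diameter, 74 mm tall, loose; origin at the centre of its underside
- jar: bystander: wide white-capped jar, 44 mm diameter, 78 mm tall, loose; origin at the centre of its underside
- dropper: bystander: small brown dropper bottle with orange teat, 21 mm diameter, 78 mm tall, loose; origin at the centre of its underside
There are look-alikes about, which are no part of the job. What is shaped like the mixer but orange is not meant.

How it is judged (in metres and radians):
On the way, in this order (a step that is already met when the one before it is completed fails the run):
1. the knob is turned to the long mark and let go (value of joint speed_knob between 2.677 and 2.977 rad and contact force between the fingers and mixer below 0.3 N), for 0.2 s.
2. the tall vial is lifted in the fingers (height (world z) of tall_vial above 0.03 m and contact force between the fingers and tall_vial above 1 N and contact force between tall_vial and mixer below 0.2 N), for 0.2 s.
3. the vial, standing in the cup, presses the cup down on its stop (value of joint cup above 0.0088 m and distance between tall_vial and cup_seat below 0.008 m and contact force between tall_vial and mixer above 8.5 N), for 0.5 s.
At the end, for the whole second after the job is handed in: The program ends holding: the knob is within 0.15 rad of the long mark; the tall vial is still gripped, upright within 0.15 rad, its foot within 8 mm of the cup's seat; the cup is at least 8.8 of its 10 mm down; the vial presses on it with 8.5 to 30 N; hand and fingers do not touch the mixer (all of step 3 and value of joint speed_knob between 2.677 and 2.977 rad and angle between tall_vial's own z axis and vertical below 0.15 rad and contact force between tall_vial and mixer below 30 N and contact force between the fingers and tall_vial above 2 N and contact force between each of the arm, the fingers and mixer below 0.5 N); the arm keeps its last pose, push and grip.
It fails at once if the vial is rammed into the mixer with more than 45 N (contact force between tall_vial and mixer above 45 N).
It fails at once if another bottle is shifted by more than 20 mm or tipped (distance of any of short_vial, jar, dropper from where it was at the start of the episode above 0.02 m or angle between any of short_vial, jar, dropper's own z axis and vertical above 0.4 rad).
It also fails if it takes over 58 s, if anything falls off the work surface, if the arm or the gripper's body presses on something with over 40 N, if the wrist force passes 120 N, or if a joint passes its speed limit or range.

## Working session

There is one attempt and no reset: what is moved stays moved. The work goes in short steps, Python scripts to look and compute and a shell command to move; the robot and the scene stay as the last step left them, time stands still between calls to the robot, and variables do not carry over. Pictures are saved under pics/ and viewed, at most 10 in all, crops included, and the job is handed in when it is done.

```bash
ls; mkdir -p pics; cat > h.py <<'E'
import numpy as np, cv2
from workcell import env
def px2ray(c,uv):
    K=np.array(c["intrinsics"]);d=np.array([c["k1"],0,0,0,0],float)
    p=cv2.undistortPoints(np.array(uv,float).reshape(-1,1,2),K,d).reshape(-1,2)
    return np.c_[p,np.ones(len(p))]
def cloud(c,mask):
    v,u=np.nonzero(mask&(c["range_z"]>0))
    r=px2ray(c,np.c_[u,v])*c["range_z"][v,u][:,None]
    return (r-c["t"])@np.array(c["R"])
def on_z(c,uv,z):
    R=np.array(c["R"]);o=-R.T@c["t"];d=px2ray(c,uv)@R
    return o+d*((z-o[2])/d[:,2])[:,None]
def proj(c,X):
    Y=np.atleast_2d(X)@np.array(c["R"]).T+c["t"];s=Y[:,:2]/Y[:,2:]
    s=s*(1+c["k1"]*(s**2).sum(1))[:,None];K=np.array(c["intrinsics"])
    return s@K[:2,:2].T+K[:2,2]
E
python3 - <<'E'
from h import *
for n in ("scene","side"):
    c=env.read_camera(n); cv2.imwrite(f"pics/{n}0.png",c["color"])
    for t in ("mixer","speed_knob","cup","tall_vial","short_vial","jar","dropper"):
        for s in env.silhouettes(n,t)[:3]:
            P=cloud(c,s["pixels"])
            if len(P): print(n,t,round(s["confidence"],2),s["box"],np.median(P,0).round(),np.percentile(P,2,0).round(),np.percentile(P,98,0).round())
print(env.sense())
E
```

```text
pics
scene mixer 0.93 [314.9, 174.4, 412.2, 263.2] [ 761. -112.   67.] [ 687. -176.   16.] [879. -35. 111.]
scene mixer 0.88 [175.4, 164.0, 268.3, 257.8] [543.  85.  66.] [458.  27.  16.] [650. 162. 111.]
scene speed_knob 0.74 [344.6, 208.1, 368.6, 227.6] [ 731. -115.   78.] [ 716. -130.   67.] [753. -95.  95.]
scene speed_knob 0.44 [192.9, 197.9, 220.2, 224.6] [506.  89.  75.] [487.  75.  67.] [534. 132.  95.]
scene cup 0.91 [222.1, 166.7, 246.5, 189.4] [603. 132. 102.] [576. 101.   4.] [694. 228. 114.]
scene cup 0.6 [364.1, 172.5, 394.6, 196.1] [838. -81. 103.] [ 808. -109.   73.] [862. -56. 114.]
scene cup 0.32 [196.9, 201.1, 219.9, 224.8] [505.  88.  75.] [487.  75.  68.] [527. 121.  95.]
scene tall_vial 0.77 [251.6, 269.6, 267.7, 323.9] [ 461. -140.   64.] [ 451. -145.    1.] [ 497. -104.  105.]
scene short_vial 0.71 [298.2, 254.1, 314.7, 290.2] [ 573. -142.   50.] [ 566. -150.    7.] [ 590. -126.   77.]
scene short_vial 0.67 [171.9, 163.0, 267.6, 256.8] [543.  86.  66.] [457.  27.  16.] [650. 165. 111.]
scene jar 0.92 [349.7, 284.2, 383.9, 330.2] [ 588. -273.   61.] [ 578. -288
[... 1365 characters left out ...]
 75.]
{'time': 0.8, 'joint_positions': array([-1.49509054e+00,  2.45071049e-01,  1.55778527e+00,  2.37036819e-05,
        1.33871177e+00, -1.74096505e-01]), 'qd': array([ 0.00110941,  0.00021147, -0.00038846,  0.00049372,  0.00054034,
       -0.00021902]), 'joint_torque': array([ 1.95766170e-04, -4.15794289e+01, -3.14860797e+01,  6.84048515e-02,
        2.87515693e-02, -5.40504388e-06]), 'tcp_pos': array([ 160.70331657, -629.83839899,  219.48171474]), 'tcp_rot': array([ 3.14156447e+00, -1.84661116e-05,  2.49796837e-01]), 'force': array([-0.58806927,  0.65649618,  0.20232853]), 'ft_torque': array([-0.04967203,  0.00588576, -0.0447022 ]), 'grasp_force': 0.0, 'gripper_width': 93.90435360230849}
```

View pics/scene0.png

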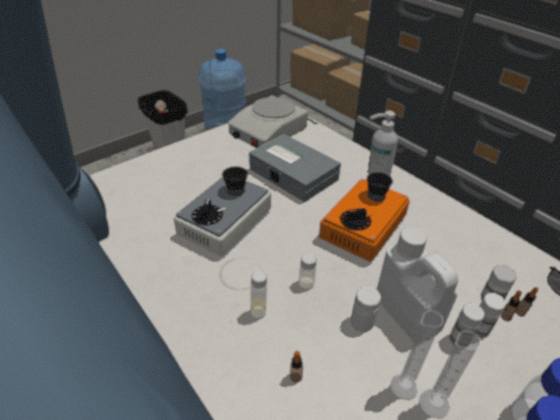

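The picture shows the white mixer at about pixel (222,210), with its knob at (207,212) and cup at (235,178). The orange look-alike is at (365,215), and the tall vial is at (259,295). I'm moving above the white mixer's knob.

```bash
python3 -m inch '[[[25.7,-30.5,0,0,0,0],[25.7,-30.5,0,0,0,0],[25.7,-30.5,0,0,0,0],[25.7,-30.5,0,0,0,0],[25.7,-30.5,0,0,0,0],[25.7,-30.5,0,0,0,0],[25.7,-30.5,0,0,0,0],[25.7,-30.5,0,0,0,0],[25.7,-30.5,0,0,0,0],[25.7,-30.5,0,0,0,0],[25.7,-30.5,0,0,0,0],[25.7,-30.5,0,0,0,0],[25.7,-30.5,0,0,0,0],[25.7,-30.5,0,0,0,0],[25.7,-30.5,0,0,0,0],[25.7,-30.5,0,0,0,0],[25.7,-30.5,0,0,0,0],[25.7,-30.5,0,0,0,0],[25.7,-30.5,0,0,0,0],[25.7,-30.5,0,0,0,0]]]' 40
python3 - <<'E'
from h import *
c=env.read_camera("wrist"); cv2.imwrite("pics/w1.png",cv2.resize(c["color"],(784,588)))
print(-np.array(c["R"]).T@c["t"], env.sense()["tcp_pos"])
for t in ("mixer","speed_knob","cup","tall_vial"):
  for s in env.silhouettes("wrist",t)[:2]:
    P=cloud(c,s["pixels"]);print(t,round(s["confidence"],2),s["box"],np.median(P,0).round(),np.percentile(P,2,0).round(),np.percentile(P,98,0).round())
E
```

```text
time: 2.47
tcp_pos: [508.5, 90.5, 219.8]
tcp_rot: [3.141, -0.001, 0.25]
force: [0.3, -1.4, 0.1]
gripper_width: 40.1
grasp_force: 0.0
[589.35243016 110.86449397 385.68976209] [510.11598423  95.33249708 219.71117622]
mixer 0.79 [480.5, 0.0, 559.7, 42.1] [696. -63.  56.] [ 685. -100.   16.] [711. -50.  67.]
mixer 0.65 [183.7, 2.3, 349.0, 230.8] [571. 114.  66.] [474.  43.  57.] [652. 185. 112.]
speed_knob 0.74 [220.8, 26.0, 306.9, 114.3] [604. 128.  98.] [578. 102.  87.] [628. 151. 113.]
cup 0.69 [223.6, 23.2, 306.6, 116.1] [604. 128.  98.] [577. 101.  86.] [628. 152. 113.]
tall_vial 0.76 [448.8, 246.3, 525.4, 316.4] [ 473. -118.   74.] [ 453. -139.    1.] [ 484. -113.  104.]
tall_vial 0.24 [251.6, 169.6, 299.2, 221.6] [511.  96.  73.] [488.  76.  67.] [528. 115.  94.]
```

View pics/w1.png

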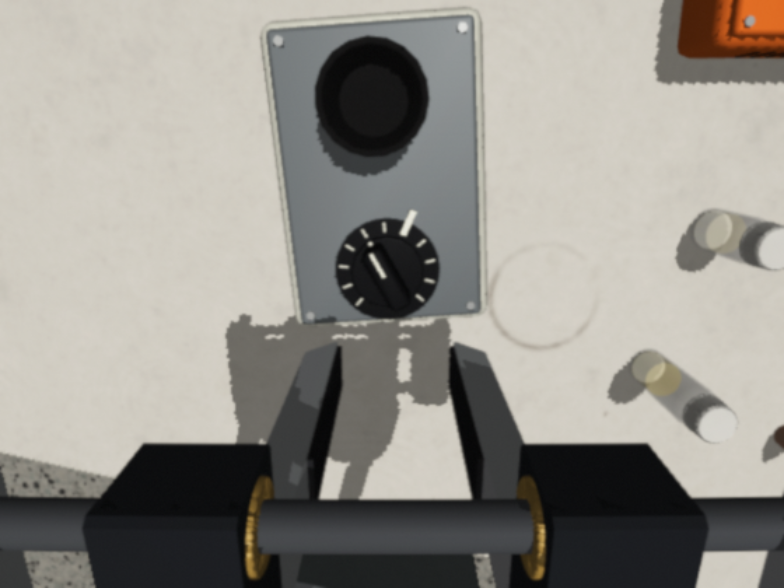

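The wrist picture shows the cup at about (372,96) and the knob disc at (387,268), at 1.4x scale. The pointer line runs from (384,277) to (371,252), and the long mark from (404,235) to (413,211). Next I compute positions from these.

```bash
python3 - <<'E'
from h import *
c=env.read_camera("wrist"); s=1/1.4
q=lambda *p,z:on_z(c,np.array(p)*s,z)
print("disc",q((387,268),z=72)); print("mark",q((413,211),(404,235),z=65)); print("ptr",q((371,252),(384,277),z=92))
print("rim",q((372,96),z=111))
print("deck corners screws",q((278,41),(462,27),(310,316),(471,306),z=66))
# bar by depth
P=cloud(c,c["range_z"]>0); d=q((387,268),z=72)[0]
B=P[(P[:,2]>84)&(P[:,2]<98)&(np.hypot(P[:,0]-d[0],P[:,1]-d[1])<30)][:,:2]
m=B.mean(0);w,v=np.linalg.eigh(np.cov((B-m).T));print("bar",len(B),m,np.sqrt(w*12),np.degrees(np.arctan2(v[1,1],v[0,1])))
print("vial")
for n in("scene","side","wrist"):
    k=env.read_camera(n); A=cloud(k,k["range_z"]>0)
    V=A[(np.hypot(A[:,0]-468,A[:,1]+130)<35)&(A[:,2]>97)&(A[:,2]<112)];print(n,len(V),V.mean(0) if len(V) else 0, (V.min(0)+V.max(0))/2 if len(V) else 0)
E
```

```text
disc [[509.1417328   93.20314478  72.        ]]
mark [[546.24856492  86.20431618  65.        ]
 [530.46740995  87.78587017  65.        ]]
ptr [[521.14177193 105.37324879  92.        ]
 [508.55605232  94.55581536  92.        ]]
rim [[602.38567644 123.66812915 111.        ]]
deck corners screws [[620.08989764 184.22535764  66.        ]
 [652.45994536  86.18399085  66.        ]
 [464.14690412 133.43871778  66.        ]
 [496.51215457  34.36039602  66.        ]]
bar 758 [509.16684939  95.55691527] [12.81850083 39.40453393] -138.2894936231848
vial
scene 170 [ 468.75677278 -128.81534664  102.71946354] [ 469.53164992 -127.55970559  101.51039918]
side 99 [ 470.54687412 -129.54427937  100.07020795] [ 471.08637273 -127.87041958  100.53051029]
wrist 719 [ 471.92467248 -123.8724704   101.8694217 ] [ 471.0098417  -125.28805055  100.7952717 ]
```

```bash
python3 -m inch '[[[-1.7,0,0,0,0,-6.85],[0,0,0,0,0,-6.85],[0,0,0,0,0,-6.85],[0,0,0,0,0,-6.85],[0,0,30,0,0,0],[0,0,30,0,0,0],[0,0,20,0,0,0],[0,0,0,0,0,0],[0,0,0,0,0,0]]]' 40 15
python3 - <<'E'
from h import *
c=env.read_camera("wrist"); cv2.imwrite("pics/w2.png",c["color"])
print(env.sense()["tcp_pos"],env.sense()["tcp_rot"])
d=np.array([508.5,94]);P=cloud(c,c["range_z"]>0)
B=P[(P[:,2]>84)&(P[:,2]<98)&(np.hypot(P[:,0]-d[0],P[:,1]-d[1])<25)][:,:2]
m=B.mean(0);w,v=np.linalg.eigh(np.cov((B-m).T));print("bar",len(B),m,np.sqrt(w*12),np.degrees(np.arctan2(v[1,1],v[0,1])))
E
```

```text
time: 3.67
tcp_pos: [505.7, 87.2, 139.0]
tcp_rot: [-3.14, 0.001, 0.727]
force: [0.0, 0.4, 0.5]
gripper_width: 39.8
grasp_force: 0.0
[506.79394027  87.2705338  140.48465141] [ 3.14079746e+00 -8.09895998e-04  7.26919650e-01]
bar 1272 [509.09324031  96.44315526] [12.11407507 39.96216026] -136.65973811804702
```

View pics/w2.png

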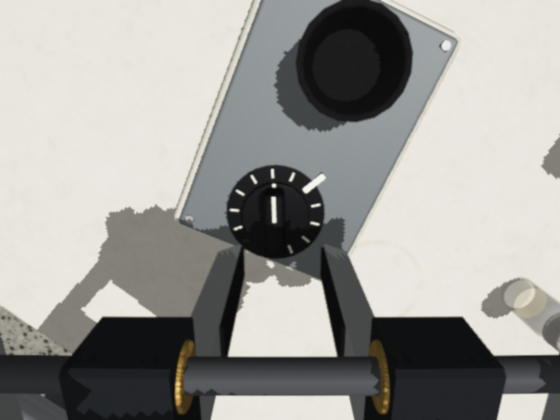

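The close-up shows the knob disc at about (275,211), the pointer at (274,210) pointing up, and the long mark at (314,184). The knob looks slightly left of centre between the fingers, so I refine the offset.

```bash
python3 - <<'E'
from h import *
c=env.read_camera("wrist");s=env.sense();print(s["tcp_pos"],s["tcp_rot"])
q=lambda *p,z:on_z(c,np.array(p),z)
print("disc",q((275.5,211),z=72),"ptr",q((274,197),(275,222),z=92),"mark",q((324,177),(305,190),z=66))
print("rim",q((355,60),z=111))
P=cloud(c,c["range_z"]>0);d=[508.5,94]
B=P[(P[:,2]>89)&(P[:,2]<98)&(np.hypot(P[:,0]-d[0],P[:,1]-d[1])<27)]
print("bar top",len(B),B.mean(0),cv2.minAreaRect(B[:,:2].astype(np.float32)))
B=P[(P[:,2]>107)&(P[:,2]<116)&(np.hypot(P[:,0]-602,P[:,1]-124)<45)]
print("rim",cv2.minEnclosingCircle(B[:,:2].astype(np.float32)))
B=P[(P[:,2]>67)&(P[:,2]<76)&(np.hypot(P[:,0]-508,P[:,1]-94)<26)]
print("disc",cv2.minEnclosingCircle(B[:,:2].astype(np.float32)))
E
```

```text
[507.45462477  87.34965735 141.28956071] [ 3.13953195e+00 -2.10064584e-03  7.27119444e-01]
disc [[511.38477586  96.82870439  72.        ]] ptr [[522.26207674 107.15980336  92.        ]
 [510.85185603  96.33118087  92.        ]] mark [[548.64026097  87.311115    66.        ]
 [533.86810836  90.67793261  66.        ]]
rim [[605.23455602 126.59752944 111.        ]]
bar top 1210 [508.70009052  96.10088565  92.20208553] ((508.0696105957031, 95.63038635253906), (39.118499755859375, 12.391857147216797), 43.18943786621094)
rim ((602.5947875976562, 126.25835418701172), 28.818655014038086)
disc ((508.03924560546875, 94.02342224121094), 25.95749855041504)
```

```bash
python3 -m inch '[[[6.6,-5.1,0,0,0,-1.3],[0,0,0,0,0,0],[0,0,20,0,0,0],[0,0,18,0,0,0],[0,0,9,0,0,0],[0,0,0,0,0,0],[0,0,0,0,0,0]]]' 40 15; python3 -m inch '[[[0,0,0,0,0,0],[0,0,0,0,0,0],[0,0,0,0,0,0],[0,0,0,0,0,0],[0,0,0,0,0,0],[0,0,0,0,0,0]]]' 0 15
```

```text
time: 4.35
tcp_pos: [508.0, 96.2, 92.8]
tcp_rot: [3.142, -0.0, 0.751]
force: [1.0, -0.3, 0.7]
gripper_width: 40.4
grasp_force: 0.0
time: 4.85
tcp_pos: [508.3, 96.0, 93.0]
tcp_rot: [3.141, -0.001, 0.751]
force: [-0.2, -0.7, 1.8]
gripper_width: 12.9
grasp_force: 15.0
```

```bash
python3 -m inch '[[[0,0,0,0,0,5.9],[0,0,0,0,0,5.9],[0,0,0,0,0,5.9],[0,0,0,0,0,5.9],[0,0,0,0,0,5.9],[0,0,0,0,0,5.9],[0,0,0,0,0,5.9],[0,0,0,0,0,5.9],[0,0,0,0,0,5.9],[0,0,0,0,0,0],[0,0,0,0,0,0],[0,0,0,0,0,0]]]'
python3 -m inch '[[[0,0,0,0,0,0],[0,0,0,0,0,0],[0,0,0,0,0,0],[0,0,0,0,0,0],[0,0,-15,0,0,0],[0,0,-40,0,0,0],[0,0,-40,0,0,0],[0,0,-20,0,0,0],[0,0,0,0,0,0],[0,0,0,0,0,0]]]' 40
python3 - <<'E'
from h import *
c=env.read_camera("wrist"); cv2.imwrite("pics/w3.png",c["color"])
s=env.sense();print(s["tcp_pos"],s["tcp_rot"])
P=cloud(c,c["range_z"]>0);d=[508.5,95.5]
B=P[(P[:,2]>87)&(P[:,2]<98)&(np.hypot(P[:,0]-d[0],P[:,1]-d[1])<27)]
print("bar top",len(B),cv2.minAreaRect(B[:,:2].astype(np.float32)))
B=P[(P[:,2]>107)&(P[:,2]<116)&(np.hypot(P[:,0]-602,P[:,1]-124)<45)]
print("rim",cv2.minEnclosingCircle(B[:,:2].astype(np.float32)))
E
```

```text
time: 5.85
tcp_pos: [508.4, 95.4, 93.0]
tcp_rot: [3.14, -0.002, -0.174]
force: [0.1, -4.9, 4.1]
gripper_width: 13.0
grasp_force: 15.0
time: 6.68
tcp_pos: [508.3, 96.3, 208.5]
tcp_rot: [-3.141, -0.002, -0.176]
force: [-0.8, 0.4, -0.7]
gripper_width: 40.1
grasp_force: 0.0
[507.24107913  96.30292421 206.61775613] [-3.14145912e+00  1.25802362e-03 -1.75722826e-01]
bar top 766 ((508.2529296875, 95.26423645019531), (12.754992485046387, 39.27885437011719), 79.65852355957031)
rim ((602.6079711914062, 126.16375732421875), 28.72788429260254)
```

View pics/w3.png

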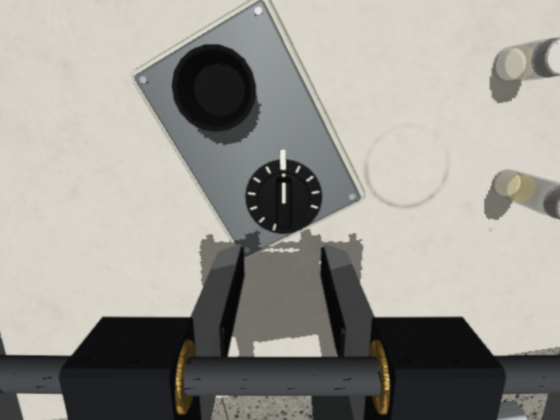

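The pointer at (284,190) lines up with the long mark at (283,160), so the knob is set. Next I move over the vial.

```bash
python3 -m inch '[[[0.2,37.7,0,0,0,0],[0.2,37.7,0,0,0,0],[0.2,37.7,0,0,0,0],[0.2,37.7,0,0,0,0],[0.2,37.7,0,0,0,0],[0.2,37.7,0,0,0,0],[0,0,0,0,0,0],[0,0,0,0,0,0],[0,0,0,0,0,0],[0,0,0,0,0,0]]]' 75 15
python3 - <<'E'
from h import *
s=env.sense();print(s["tcp_pos"],s["tcp_rot"])
for n in("scene","side","wrist"):
    c=env.read_camera(n); P=cloud(c,c["range_z"]>0)
    V=P[(np.hypot(P[:,0]-470,P[:,1]+127)<32)&(P[:,2]>93)&(P[:,2]<108)].astype(np.float32)
    print(n,len(V),*( [cv2.minEnclosingCircle(V[:,:2]),np.percentile(V,[2,98],axis=0)] if len(V)>9 else []))
    for r in env.silhouettes(n,"tall_vial")[:2]: print(r["confidence"],r["box"],)
cv2.imwrite("pics/w4.png",c["color"])
E
```

```text
time: 7.57
tcp_pos: [469.0, -125.4, 206.2]
tcp_rot: [-3.141, 0.002, -0.174]
force: [0.3, 0.4, -1.4]
gripper_width: 75.1
grasp_force: 0.0
[ 469.01545819 -125.41561939  206.24560418] [-3.14055529e+00  2.11682102e-03 -1.74454197e-01]Traceback (most recent call last):
  File "<stdin>", line 6, in <module>
cv2.error: OpenCV(4.12.0) /io/opencv/modules/imgproc/src/shapedescr.cpp:201: error: (-215:Assertion failed) count >= 0 && (depth == CV_32F || depth == CV_32S) in function 'minEnclosingCircle'
```

```bash
python3 - <<'E'
from h import *
for n in("scene","side","wrist"):
    c=env.read_camera(n); P=cloud(c,c["range_z"]>0)
    V=P[(np.hypot(P[:,0]-470,P[:,1]+127)<32)&(P[:,2]>93)&(P[:,2]<108)].astype(np.float32)
    print(n,len(V),*( [cv2.minEnclosingCircle(np.ascontiguousarray(V[:,:2])),np.percentile(V,[2,98],axis=0).round(1)] if len(V)>9 else []))
cv2.imwrite("pics/w4.png",c["color"])
E
```

```text
scene 192 ((469.8340148925781, -126.02374267578125), 13.437700271606445) [[ 457.6 -138.3   93.3]
 [ 481.5 -115.4  105.5]]
side 121 ((470.0789794921875, -127.77223205566406), 13.50757122039795) [[ 459.7 -140.4   93.3]
 [ 480.8 -117.   101.9]]
wrist 913 ((471.07672119140625, -126.5459976196289), 12.955216407775879) [[ 460.1 -137.8   94.4]
 [ 483.4 -115.2  104.2]]
```

View pics/w4.png

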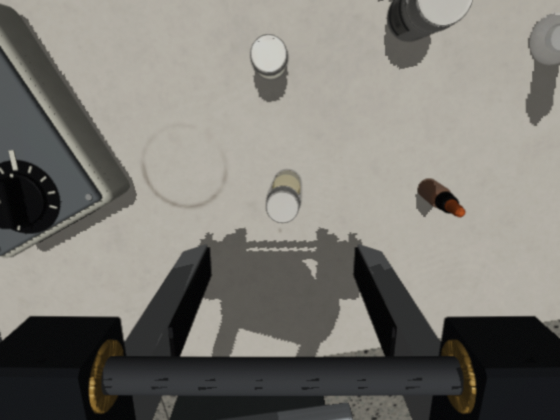

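The vial cap is at (283,205), centred between the fingers, and the neighbouring bottles are clear. I'm descending to grip it.

```bash
python3 -m inch '[[[1.5,1.2,0,0,0,0],[0,0,30,0,0,0],[0,0,30,0,0,0],[0,0,30,0,0,0],[0,0,30,0,0,0],[0,0,20,0,0,0],[0,0,0,0,0,0],[0,0,0,0,0,0],[0,0,0,0,0,0]]]' 75 40
python3 -m inch '[[[0,0,0,0,0,0],[0,0,0,0,0,0],[0,0,0,0,0,0],[0,0,0,0,0,0],[0,0,0,0,0,0],[0,0,0,0,0,0],[0,0,0,0,0,0],[0,0,0,0,0,0],[0,0,0,0,0,0],[0,0,0,0,0,0]]]' 0 40
```

```text
time: 8.52
tcp_pos: [471.8, -128.7, 69.0]
tcp_rot: [3.141, -0.002, -0.176]
force: [0.3, -0.2, -0.0]
gripper_width: 74.8
grasp_force: 0.0
time: 9.35
tcp_pos: [470.7, -128.3, 67.5]
tcp_rot: [-3.142, 0.0, -0.176]
force: [-0.1, 0.9, 1.6]
gripper_width: 28.7
grasp_force: 39.7
```

```bash
python3 -m inch '[[[0,0,-20,0,0,0],[0,0,-30,0,0,0],[0,0,-30,0,0,0],[0,0,-30,0,0,0],[0,0,-30,0,0,0],[0,0,-10,0,0,0],[8.55,-27.3,0,0,0,0],[8.55,-27.3,0,0,0,0],[8.55,-27.3,0,0,0,0],[8.55,-27.3,0,0,0,0],[8.55,-27.3,0,0,0,0],[8.55,-27.3,0,0,0,0],[8.55,-27.3,0,0,0,0],[8.55,-27.3,0,0,0,0],[8.55,-27.3,0,0,0,0],[8.55,-27.3,0,0,0,0],[0,0,0,0,0,0],[0,0,0,0,0,0],[0,0,0,0,0,0],[0,0,0,0,0,0]]]'
python3 - <<'E'
from h import *
s=env.sense();print(s["tcp_pos"],s["tcp_rot"],s["force"])
ims=[]
for n in("scene","side"):
    c=env.read_camera(n); P=cloud(c,c["range_z"]>0)
    for r in env.silhouettes(n,"tall_vial")[:2]:
        Q=cloud(c,r["pixels"]);print(n,r["confidence"],r["box"],np.median(Q,0).round(),np.percentile(Q,[3,97],axis=0).round())
    u,v=proj(c,[602,126,150])[0].astype(int); ims.append(cv2.resize(c["color"][max(v-70,0):v+70,u-65:u+65],(390,420),interpolation=2))
    V=P[(np.hypot(P[:,0]-602,P[:,1]-126)<45)]
    R=V[(V[:,2]>106)&(V[:,2]<114)];print("rim",np.percentile(R,[2,98],axis=0).round(1))
    for a in(150,160,170): 
        W=V[(V[:,2]>a-5)&(V[:,2]<a+5)&(np.hypot(V[:,0]-602,V[:,1]-126)<30)]; print(a,len(W),W.mean(0).round(1))
cv2.imwrite("pics/v5.png",np.hstack(ims))
E
```

```text
time: 11.02
tcp_pos: [602.1, 124.6, 216.7]
tcp_rot: [3.141, 0.001, -0.177]
force: [0.7, -0.1, -0.6]
gripper_width: 28.2
grasp_force: 39.7
[602.06857787 124.59925221 216.71799556] [ 3.14112413e+00  1.19222573e-03 -1.77130941e-01] [ 0.65038656 -0.13867965 -0.63498374]
scene 0.85 [225.0, 114.7, 239.0, 166.9] [590. 116. 194.] [[584. 109. 152.]
 [606. 143. 253.]]
rim [[574.7  99.6 106.5]
 [627.4 153.7 113.8]]
150 15 [590.3 115.3 153.4]
160 59 [589.9 114.7 160.2]
170 53 [591.1 114.9 170.1]
side 0.8 [260.0, 144.9, 272.6, 166.8] [595. 111. 175.] [[583. 106. 153.]
 [612. 121. 198.]]
rim [[575.   96.4 106.1]
 [627.8 152.1 111.3]]
150 34 [595.6 112.  152.2]
160 39 [595.4 112.3 160.3]
170 51 [594.9 111.3 170.1]
```

View pics/v5.png

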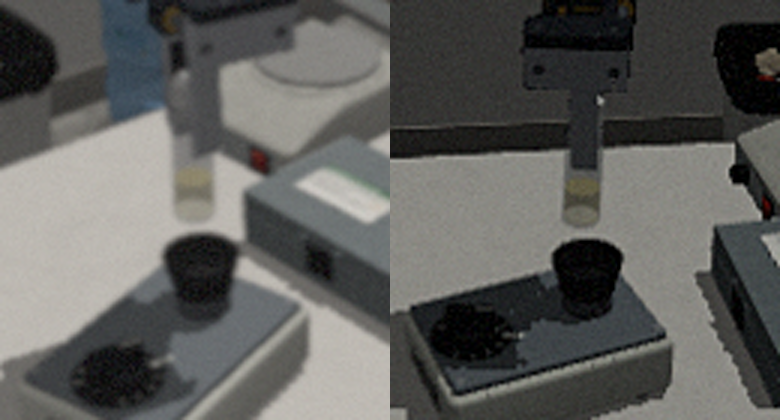

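The crops show the vial hanging upright above the cup, slightly left of the cup centre in both views. I check the lateral offset numerically.

```bash
python3 - <<'E'
from h import *
from scipy.optimize import least_squares
A=[]
for n in("scene","side"):
    c=env.read_camera(n); r=env.silhouettes(n,"tall_vial")[0]["pixels"]
    v,u=np.nonzero(r);k=v>v.max()-13
    v,u=v[k],u[k]; rows=np.unique(v)[:-5]; mid=np.array([[ (u[v==y].min()+u[v==y].max())/2,y] for y in rows]); 
    A.append((c,mid)); print(n,[u[v==y].max()-u[v==y].min()+1 for y in rows],v.max())
    m=env.silhouettes(n,"cup"); print([x["box"] for x in m[:2]], proj(c,[602.5,126,111]))
def f(p,dz=0):
    o=[]
    for c,m in A:
        q=proj(c,[[p[0],p[1],z] for z in(145,165,185)]); o+=list(m[:,0]-np.interp(m[:,1],q[::-1,1],q[::-1,0]))
    return o
s=least_squares(f,[602,125]);print(s.x,np.round(s.fun,1))
E
```

```text
scene [np.int64(14), np.int64(14), np.int64(14), np.int64(14), np.int64(14), np.int64(14), np.int64(14), np.int64(14)] 163
[[222.4, 164.7, 247.6, 191.5], [366.3, 172.0, 394.5, 197.9]] [[234.75021785 174.11215413]]
side [np.int64(23), np.int64(23), np.int64(23), np.int64(23), np.int64(21), np.int64(20), np.int64(18), np.int64(17)] 352
[[377.7, 215.1, 403.8, 245.3], [262.5, 261.0, 277.4, 294.9]] [[267.5834375 172.6353024]]
[658.67106679 211.87020269] [-0.  -0.  -0.  -0.  -0.  -0.  -0.  -0.  -0.8 -0.8 -0.8 -0.8  0.2  0.7
  0.7  1.2]
```

```bash
python3 - <<'E'
from h import *
from scipy.optimize import least_squares
A=[]
for n in("scene","side"):
    for _ in range(4):
        c=env.read_camera(n); e=proj(c,[602,125,170])[0]
        L=[r for r in env.silhouettes(n,"tall_vial") if abs((r["box"][0]+r["box"][2])/2-e[0])<12 and abs(r["box"][3]-e[1])<25]
        if L: break
    else: print("none",n); continue
    v,u=np.nonzero(L[0]["pixels"]);k=v>v.max()-13
    v,u=v[k],u[k]; rows=np.unique(v)[:-5]; A.append((c,np.array([[ (u[v==y].min()+u[v==y].max())/2,y] for y in rows]))); print(n,L[0]["box"],A[-1][1][:,0])
    for X in([602.1,124.6,160],[602.5,126,111]): print(proj(c,X))
def f(p):
    o=[]
    for c,m in A:
        q=proj(c,[[p[0],p[1],z] for z in(140,165,190)]); o+=list(m[:,0]-np.interp(m[:,1],q[::-1,1],q[::-1,0]))
    return o
s=least_squares(f,[602,125]);print(s.x,np.round(s.fun,1)); print(env.sense()["time"])
E
```

```text
scene [226.7, 113.2, 240.4, 164.1] [232. 232. 232. 232. 232. 232. 232. 232.]
[[233.84857348 155.28060189]]
[[234.75021785 174.11215413]]
side [262.0, 122.3, 271.9, 163.9] [266.  265.5 265.5 265.  265.  265.  265.5 265.5]
[[267.43057359 155.46256861]]
[[267.5834375 172.6353024]]
[597.30214137 123.83351073] [ 0.2  0.2  0.1  0.  -0.  -0.1 -0.2 -0.2  0.6  0.1  0.1 -0.4 -0.4 -0.4
  0.1  0.1]
11.7167
```

```bash
python3 -m inch '[[[2.2,-1.9,0,0,0,0],[0,0,0,0,0,0],[0,0,15,0,0,0],[0,0,15,0,0,0],[0,0,12,0,0,0],[0,0,8,0,0,0],[0,0,4,0,0,0],[0,0,0,0,0,0],[0,0,0,0,0,0],[0,0,0,0,0,0],[0,0,0,0,0,0]]]'; python3 -c "
from h import *
print(env.sense()['force'],env.sense()['ft_torque'])"
```

```text
time: 12.63
tcp_pos: [605.7, 127.0, 164.5]
tcp_rot: [-3.141, -0.002, -0.176]
force: [-1.7, -0.7, -1.4]
gripper_width: 28.6
grasp_force: 39.7
[-1.69252495 -0.71783576 -1.40542611] [ 0.00765216 -0.00429838 -0.00244476]
```

```bash
python3 -m inch '[[[0,0,2,0,0,0],[0,0,2,0,0,0],[0,0,2,0,0,0],[0,0,2,0,0,0],[0,0,1,0,0,0],[0,0,0,0,0,0],[0,0,0,0,0,0],[0,0,0,0,0,0]]]'; python3 -m inch '[[[0,0,1,0,0,0],[0,0,1,0,0,0],[0,0,1,0,0,0],[0,0,0,0,0,0],[0,0,0,0,0,0],[0,0,0,0,0,0]]]';python3 -m inch '[[[0,0,1,0,0,0],[0,0,1,0,0,0],[0,0,1,0,0,0],[0,0,0,0,0,0],[0,0,0,0,0,0],[0,0,0,0,0,0]]]'
```

```text
time: 13.3
tcp_pos: [605.2, 127.0, 154.5]
tcp_rot: [-3.142, -0.0, -0.176]
force: [0.4, 0.4, 0.1]
gripper_width: 28.9
grasp_force: 39.7
time: 13.8
tcp_pos: [605.4, 127.0, 151.8]
tcp_rot: [-3.141, -0.001, -0.176]
force: [-0.7, -0.6, 2.5]
gripper_width: 28.6
grasp_force: 39.8
time: 14.3
tcp_pos: [605.3, 127.0, 148.7]
tcp_rot: [-3.141, -0.0, -0.176]
force: [-0.4, -0.3, 4.4]
gripper_width: 28.4
grasp_force: 39.8
```

```bash
python3 -m inch '[[[0,0,1,0,0,0],[0,0,1,0,0,0],[0,0,1,0,0,0],[0,0,0,0,0,0],[0,0,0,0,0,0],[0,0,0,0,0,0]]]'; python3 -m inch '[[[0,0,1,0,0,0],[0,0,0,0,0,0],[0,0,0,0,0,0],[0,0,0,0,0,0]]]';python3 -m inch '[[[0,0,0.5,0,0,0],[0,0,0.5,0,0,0],[0,0,0,0,0,0],[0,0,0,0,0,0],[0,0,0,0,0,0]]]'
```

```text
time: 14.8
tcp_pos: [605.4, 127.0, 146.0]
tcp_rot: [-3.141, -0.001, -0.176]
force: [-0.9, -0.2, 6.8]
gripper_width: 28.4
grasp_force: 39.8
time: 15.13
tcp_pos: [605.5, 127.0, 145.1]
tcp_rot: [-3.141, -0.001, -0.176]
force: [-0.6, 0.1, 6.1]
gripper_width: 28.4
grasp_force: 39.8
time: 15.55
tcp_pos: [605.6, 127.0, 144.4]
tcp_rot: [-3.142, -0.001, -0.176]
force: [-1.6, 0.4, 7.7]
gripper_width: 28.3
grasp_force: 39.8
```

```bash
python3 -m inch '[[[0,0,0.5,0,0,0],[0,0,0.5,0,0,0],[0,0,0,0,0,0],[0,0,0,0,0,0],[0,0,0,0,0,0]]]'; python3 -m inch '[[[0,0,0.5,0,0,0],[0,0,0,0,0,0],[0,0,0,0,0,0],[0,0,0,0,0,0],[0,0,0,0,0,0]]]'
```

```text
time: 15.97
tcp_pos: [605.9, 126.9, 144.4]
tcp_rot: [-3.142, -0.002, -0.176]
force: [-2.5, -0.0, 12.0]
gripper_width: 28.7
grasp_force: 39.9
time: 16.38
tcp_pos: [606.1, 127.0, 144.4]
tcp_rot: [-3.141, -0.002, -0.176]
force: [-3.6, 0.2, 13.6]
gripper_width: 29.0
grasp_force: 39.9
```

```bash
python3 -m inch '[[[0,0,0.5,0,0,0],[0,0,0,0,0,0],[0,0,0,0,0,0],[0,0,0,0,0,0],[0,0,0,0,0,0],[0,0,0,0,0,0],[0,0,0,0,0,0],[0,0,0,0,0,0]]]'
python3 - <<'E'
from h import *
ims=[]
for n in("scene","side"):
    c=env.read_camera(n);P=cloud(c,c["range_z"]>0)
    R=P[(np.hypot(P[:,0]-602,P[:,1]-126)<32)&(P[:,2]>70)&(P[:,2]<125)];h=np.hypot(R[:,0]-602,R[:,1]-126)
    print(n,np.percentile(R[(h>24)&(h<29)][:,2],[90,98]))
    u,v=proj(c,[602,126,140])[0].astype(int); ims.append(cv2.resize(c["color"][max(v-60,0):v+80,u-65:u+65],(390,420),interpolation=2))
cv2.imwrite("pics/v6.png",np.hstack(ims))
for _ in range(4): s=env.sense();print(s["force"],s["tcp_pos"],s["ft_torque"]);env.read_camera("side")
E
```

```text
time: 17.05
tcp_pos: [606.2, 126.9, 144.3]
tcp_rot: [-3.142, -0.003, -0.176]
force: [-3.4, -1.6, 13.9]
gripper_width: 28.5
grasp_force: 39.9
scene [103.67301026 104.35522194]
side [ 99.56816036 100.82446996]
[-3.7867967   0.09163255 15.05290345] [606.25357435 126.9174391  144.34488919] [-0.13881631  0.92318975  0.00928615]
[-3.68007337 -0.43803594 15.21910717] [606.22922123 126.92430127 144.32266246] [-0.15552594  0.8970881  -0.06838041]
[-4.33997064 -1.48841028 15.01000283] [606.21955815 126.92395567 144.30865567] [-0.20530397  0.93042234 -0.02465926]
[-3.14694966 -1.83111795 14.88847394] [606.24502009 126.91740755 144.33029065] [-0.16052039  0.84553768 -0.0272189 ]
```

View pics/v6.png

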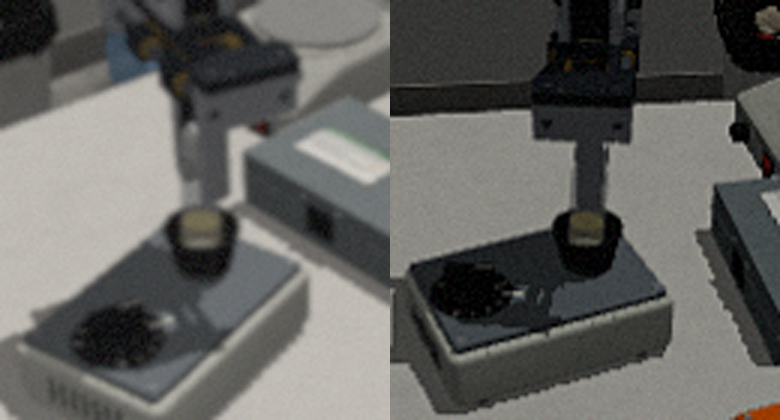

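The vial stands upright in the cup. The rim has dropped about 10 mm, the push is a steady 15 N, and the foot height works out at about 77 mm, which is the stop. I'm handing the job in.

```bash
python3 -c "
from workcell import env
print(env.finish_job())"
```

```text
the job is handed in; nothing more can be done
None
```

I turned the knob to the long mark and let go. The tall vial is now upright in the cup, still gripped at about 40 N and held on the stop at about 15 N; the job is handed in, but no verdict came back.

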